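Get the iron out from behind the bottles

TASK

Set out the iron for use: it lies at the back of the wooden tray, behind two bottles and a spray can. First stand all three containers out of the way on the drip mat, then lay the iron flat in the middle of its steel rest, along the rest's length (either way round), setting it down without dropping it. Then put the three containers back in the tray, upright, each in the very place where it stood at the start; knock nothing over and leave the other things on the counter alone.

Things in the scene. Friction and masses are not known exactly. Their poses are not given: they have to be found in the camera images.
- round_bottle_center (a point): Round white bottle with paper label, standing upright in the tray's front row (0.36 kg). Body 64 mm in diameter up to 140 mm, then a conical shoulder, and a grey round cap of 36 mm diameter from 176 to 214 mm above its underside, which is the place to grasp from above. This point is on its axis, 107 mm above its underside; z up.
- square_bottle_center (a point): Square white bottle with paper label, standing upright in the tray's front row (0.40 kg). Body 60 x 60 mm up to 132 mm, a pyramid shoulder, and a grey round cap of 40 mm diameter from 152 to 190 mm above its underside, which is the place to grasp from above. This point is on its axis, 95 mm above its underside; z up, x and y square to its sides.
- spray_can_center (a point): Slim metal starch spray can, standing upright in the tray's front row (0.30 kg). Body 54 mm in diameter up to 148 mm, a short neck, and a white round cap of 48 mm diameter from 158 to 200 mm above its underside, which is the place to grasp from above. This point is on its axis, 100 mm above its underside; z up.
- iron_center (a point): Cordless iron, 0.8 kg, flat on its sole at the back of the tray, 10 to 30 mm behind the containers, nose to the tray's +y. Sole 230 mm long (x -115 at the heel to 115 at the nose), 110 wide. Black handle bar along x over the sole's centre: 150 long, 30 wide, 96 to 122 mm above the underside, free below its middle to 66; it balances there. This point: over the sole's centre, 61 mm up; z up.
- tray: Wooden tray, fixed. 240 mm (its x) by 300 mm (its y) outside, rim 26 mm high and 8 mm thick, top of its floor 8 mm above the counter. Origin at the centre of the underside; x points away from the robot, from the front row to the back, where the iron is. The containers stand in a row along y at about x = -55 mm, about 76 mm apart, in any order.
- drip_mat: Dark rubber drip mat with a grey grid, fixed flat on the counter on one side of the tray (left or right): 270 mm (x) by 120 mm (y), top 6 mm above the counter. Origin at the centre of its underside, x along its length. Side area for the three containers.
- iron_rest: Flat steel iron rest with five dark ribs lengthwise, fixed on the counter on the other side of the tray: 270 mm (x) by 150 mm (y), top 8 mm above the counter. Origin at the centre of its underside, x along its length.
- clothes_brush_center (a point): Clothes brush with wooden back, lying on the counter between robot and tray, 170 x 50 x 40 mm high; this point is its centre. To be left alone.
- powder_tub_center (a point): Low round white tub with grey lid, 94 mm in diameter, 78 mm high, standing near the tray's back left corner; this point is its centre. To be left alone.
- measuring_cup_center (a point): Clear plastic measuring cup, 72 mm in diameter, 75 mm high, standing near the tray's back right corner; this point is on its axis, half-way up. To be left alone.

How it is judged:
By the outcome, as a careful person would: the job done as asked, in the order asked, and still so for the second after the job is handed in, with the robot touching nothing.
It also fails if it takes over 138 s, if anything falls off the work surface, if the arm or the gripper's body presses on something with over 40 N, if the wrist force passes 120 N, or if a joint passes its speed limit or range.

ROBOT

A 6-joint arm with a two-finger parallel gripper is mounted at the origin on the work surface. World frame = base frame: x ahead of the robot, y to its left, z up, the work surface at z = 0. Lengths are in m, angles in rad, forces in N, time in s.
With the tool pointing down it reaches from about 0.35 to 0.85 m from the base axis. Payload 8.1 kg.
Tool frame: the origin (TCP) lies at the very end of the fingers, on their centre line; the grasp point (between the pads) lies manip.pinch_z behind it (manip.pinch_z is the distance from the TCP to the grasp point, in m); z points along the fingers, y is the line along which they close (so a half turn about z gives the same grasp; the last joint's range is limited). The gripper opens to 93 mm and grips with 3 to 60 N. Pads are 15 mm wide; open, the fingers measure 128 mm over their backs; the gripper's body (75 mm by 188 mm) begins 65 mm behind the grasp point.
Start: joints at [1.1, 0.13, 1.488, -0, 1.523, -0.085], TCP at [0.226, 0.556, 0.219] pointing down, gripper open.
Joint ranges: [-2.96, 2.96], [-0.89, 2.26], [0.02, 2.5], [-1.34, 4.48], [0, 2.73], [-2.66, 2.66]. Speed limits (rad/s): [2.39, 2.39, 2.79, 3.14, 3.14, 3.14].

INTERFACE

Orientations are given as a rotation vector (axis times angle).
In Python, from cell import manip gives the robot as it stands. The module is installed in compiled form; this text tells all that it offers.
- The arm moves only by the shell command python3 -m inch 'ROWS' [FORCE]. ROWS is text: rows parted by semicolons, each of 5 numbers parted by spaces: the gripper command: -1 is fully open, 1 is shut, values between are in proportion, then the shift along the tool's x, y, z in mm, then the turn about the tool's z in degrees. A call has 1 to 12 rows; each row shifts and turns the commanded pose from where the row before left it, along the tool's axes as they then stand; what a row does not reach is not made up. A row lasts 1/12 s, in which the tool goes at most 41.7 mm and 7.16 degrees, less where a joint would pass 70% of its speed; a pose out of reach is approached as far as the arm can. A call with a gripper value outside its range is refused whole. The fingers move at their own pace and stop on an object; FORCE is the grip in N (left out, the last holds). Time passes only in rows, so rows that do not move let the fingers close. It gives the time, the measured TCP pose, the force, the opening and the grip force at its end, in the units of the state.
- manip.sense(): the state, without advancing time (a new reading comes with each control period).
- manip.grab_frame(name): name is "scene" or "top" or "wrist"; returns a dict with "color" (420x560x3 uint8, red, green, blue), "z_map" (420x560 float32, m along the optical axis (not along the pixel's ray), 0 where there is no reading), "intrinsics" (3x3 intrinsics, pixels), "D" ([k1, k2, p1, p2, k3] as OpenCV has them; the pictures are not rectified), "pose" (4x4, takes a point from camera to world coordinates); the wrist camera has in their place "T_tool_cam" (4x4, takes a point from camera to tool coordinates, whose origin is the TCP and whose axes are the flange's). Camera axes: x right, y up, looking along -z (the intrinsics and any distortion apply to the point x, -y, -z); pixel columns grow to the right and rows downward; lengths in m; the calibration is good to about 2 mm. A picture is of the moment at which its call begins: read the wrist's pose just before it.
- manip.close_job(): hands the job in; it is judged then, once.
Trained networks look in a picture, given as the dict that the camera call returned (one of the last four; its "shot" number tells which), for a name from the list of things; names that differ only in an ending like _2 or _b are one class to them, and where a whole thing is asked for, a point or a joint stands for the part that bears it (a point fixed in the world has none). Each returns a list of dicts, best first, with "score" (0 to 1); they miss things now and then, are a little off and sometimes report something else, mostly with a low value. They report only what shows in the picture. A call takes as long as a camera call.
- manip.find_in(query, picture): "extent" ([centre column, centre row, width, height] in pixels, round what is visible of it).
- manip.trace(query, picture): "mask" (420x560 bool, what is visible of it) and "extent" ([centre column, centre row, width, height] in pixels, round what is visible of it).
- manip.spot_point(query, picture): "pixel" ([column, row] in pixels: a listed point, or the origin of a listed thing).
The state is a dict: "clock": time; "joint_positions": joint angles; "joint_velocities": joint speeds; "tau": joint torques, N m; "tcp_pos": TCP position; "tool_rot": TCP orientation; "contact_force": force on the tool from outside, world axes, zero at the start; "wrist_torque": the same for the moment, N m; "grip_width": finger opening in m; "finger_force": force on a finger pad.
Only numpy, scipy, OpenCV 4.12 (cv2) and the standard library are available. Lean on these libraries where they do the work, as an engineer would, in place of code of your own. Each camera call takes 0.05 s, during which the arm holds its last target. There are 200 camera calls.

## Working session

There is one attempt and no reset: what is moved stays moved. The work goes in short steps, Python scripts to look and compute and a shell command to move; the robot and the scene stay as the last step left them, time stands still between calls to the robot, and variables do not carry over. Pictures are saved under pics/ and viewed, at most 14 in all, crops included, and the job is handed in when it is done.

```bash
mkdir -p pics; cat > h.py <<'E'
import numpy as np, cv2
from cell import manip
from scipy.spatial.transform import Rotation as R
def T_of(f,st=None):
    if "pose" in f: return np.array(f["pose"])
    T=np.eye(4); T[:3,:3]=R.from_rotvec(st["tool_rot"]).as_matrix(); T[:3,3]=st["tcp_pos"]
    return T@np.array(f["T_tool_cam"])
def ray(f,T,px):
    u=cv2.undistortPoints(np.array([[px]],float),np.array(f["intrinsics"]),np.array(f["D"],float))[0,0]
    return T[:3,3],T[:3,:3]@np.array([u[0],-u[1],-1.])
def at_z(f,T,px,z):
    o,d=ray(f,T,px); return o+d*(z-o[2])/d[2]
def cloud(f,T,mask=None):
    z=f["z_map"]; m=z>0
    if mask is not None: m&=mask
    r,c=np.nonzero(m)
    u=cv2.undistortPoints(np.stack([c,r],1).astype(float)[:,None],np.array(f["intrinsics"]),np.array(f["D"],float))[:,0]
    d=z[r,c][:,None]
    p=np.concatenate([u[:,:1],-u[:,1:],-np.ones((len(u),1))],1)*d
    return p@T[:3,:3].T+T[:3,3]
def save(f,n): cv2.imwrite("pics/"+n,cv2.cvtColor(f["color"],cv2.COLOR_RGB2BGR))
E
python3 - <<'E'
from h import *
np.set_printoptions(precision=4,suppress=True)
s=manip.sense(); print(s["tcp_pos"],s["tool_rot"],s["clock"],s["grip_width"],manip.pinch_z)
print(R.from_rotvec(s["tool_rot"]).as_matrix())
Z=dict(round_bottle_center=.115,square_bottle_center=.103,spray_can_center=.108,iron_center=.069,tray=0,drip_mat=0,iron_rest=0,clothes_brush_center=.02,powder_tub_center=.039,measuring_cup_center=.0375)
for n in("top","scene"):
    f=manip.grab_frame(n); save(f,n+"0.png"); T=T_of(f); print(n,T[:3,3])
    for q,z in Z.items():
        r=manip.spot_point(q,f)
        for d in r[:2]: print(q,round(d["score"],2),np.array(d["pixel"]),at_z(f,T,d["pixel"],z)[:2])
E
```

```text
[0.2255 0.5554 0.2176] [-0.6021 -3.0828  0.0028] 0.0 0.09256194408584636 0.0188
[[-0.9265  0.3763 -0.0009]
 [ 0.3763  0.9265 -0.0016]
 [ 0.0002 -0.0018 -1.    ]]
top [ 0.41   -0.0072  1.0957]
round_bottle_center 0.92 [269. 218.] [ 0.5386 -0.0011]
round_bottle_center 0.51 [246.5 289.3] [0.378  0.0492]
square_bottle_center 0.71 [239.6 216. ] [0.5449 0.067 ]
spray_can_center 0.86 [302.8 218.9] [ 0.5373 -0.0789]
iron_center 0.74 [275.7 177.7] [ 0.6432 -0.0172]
drip_mat 0.71 [142.5 235.8] [0.5083 0.3219]
drip_mat 0.44 [238.1 216.4] [0.5579 0.0785]
iron_rest 0.87 [394.3 250.8] [ 0.4691 -0.3186]
iron_rest 0.34 [149.8 147.1] [0.742 0.313]
clothes_brush_center 0.8 [245.6 286. ] [0.3829 0.0569]
powder_tub_center 0.95 [154.7 143.8] [0.7388 0.2895]
powder_tub_center 0.56 [276.1 180.3] [ 0.6434 -0.0184]
measuring_cup_center 0.59 [373.3 146.7] [ 0.731  -0.2659]
scene [ 1.3575 -0.1852  0.8425]
round_bottle_center 0.85 [279.1 191.8] [ 0.5421 -0.0054]
square_bottle_center 0.94 [314.7 189.3] [0.5402 0.0769]
spray_can_center 0.65 [249.1 198.1] [ 0.5384 -0.0722]
drip_mat 0.6 [404.7 196.1] [0.5074 0.3243]
iron_rest 0.63 [136.9 235.8] [ 0.4828 -0.3324]
iron_rest 0.39 [402.5 196.7] [0.5081 0.3181]
clothes_brush_center 0.69 [285.5 175.5] [0.3775 0.0487]
powder_tub_center 0.92 [440.9 253. ] [0.7344 0.3006]
powder_tub_center 0.18 [137.3 235.5] [ 0.5226 -0.3247]
measuring_cup_center 0.61 [170.4 308. ] [ 0.736  -0.2684]
```

View pics/top0.png

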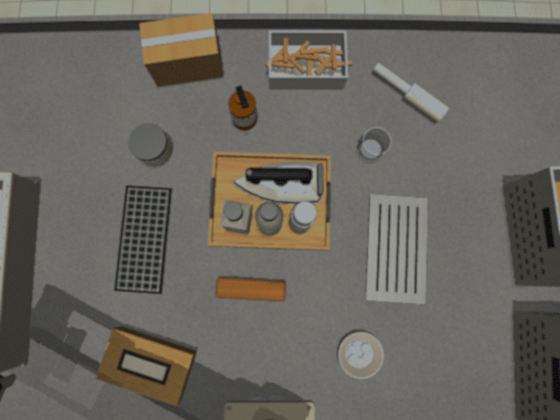

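View pics/scene0.png

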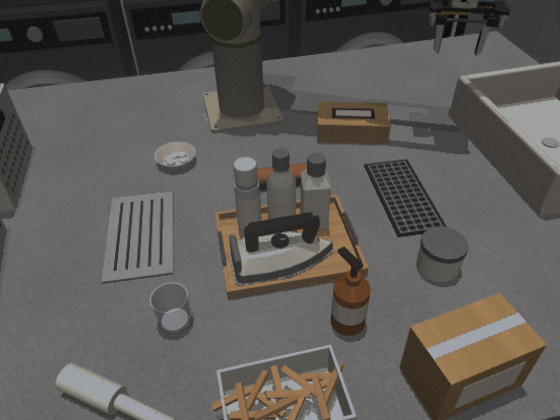

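The top view shows the row at row ~217 (square bottle at column 238, round at 269, can at 303), with the iron behind it and its nose at (235,182). The mat is at (144,240) and the rest at (398,249). The scene view agrees with this, and also shows a soap pump standing behind the tray. Next I'll refine cap positions and yaws from the depth maps.

```bash
python3 - <<'E'
from h import *
np.set_printoptions(precision=4,suppress=True)
caps=dict(square=(.5425,.072,.198,20),round=(.540,-.003,.222,18),can=(.538,-.0755,.208,24))
for n in("top","scene"):
    f=manip.grab_frame(n);T=T_of(f);P=cloud(f,T)
    for k,(x,y,z,r) in caps.items():
        m=(np.hypot(P[:,0]-x,P[:,1]-y)<.04)&(abs(P[:,2]-z)<.008)
        q=P[m][:,:2].astype(np.float32)
        if len(q)>4: c,rad=cv2.minEnclosingCircle(q); print(n,k,len(q),np.array(c),rad,np.median(P[m][:,2]),q.mean(0))
    m=(np.hypot(P[:,0]-.65,P[:,1]+.02)<.13)&(P[:,0]>.59)&(abs(P[:,2]-.128)<.01)
    q=P[m][:,:2].astype(np.float32); print("handle",len(q),cv2.minAreaRect(q*1000),P[m][:,2].max())
    for k,z in(("drip_mat",.006),("iron_rest",.008),("tray",.03),("square_bottle_center",.13),("clothes_brush_center",.04)):
        for d in manip.trace(k,f)[:1]:
            c,_=cv2.findContours(d["mask"].astype(np.uint8),0,1); c=max(c,key=len)[:,0]
            q=np.array([at_z(f,T,p,z)[:2] for p in c.astype(float)],np.float32)
            print(k,round(d["score"],2),cv2.minAreaRect(q*1000))
E
```

```text
top square 278 [0.5444 0.0756] 0.019806895405054092 0.1977504912672018 [0.5438 0.0754]
top round 236 [ 0.5394 -0.0004] 0.017971238121390343 0.22185329845045254 [ 0.5392 -0.0006]
top can 401 [ 0.5384 -0.0757] 0.024050584062933922 0.20768773308651634 [ 0.5378 -0.0749]
handle 813 ((639.7297973632812, -22.132217407226562), (152.96087646484375, 28.135282516479492), 89.86608123779297) 0.13509704814801327
iron_rest 0.85 ((475.8399353027344, -323.14520263671875), (149.6403045654297, 269.8522644042969), 85.81625366210938)
tray 0.73 ((595.3770141601562, -2.002716064453125), (302.0556640625, 240.77066040039062), 87.9347152709961)
square_bottle_center 0.95 ((539.5443725585938, 73.12809753417969), (68.43817901611328, 73.7884750366211), 84.13187408447266)
clothes_brush_center 0.7 ((375.6070251464844, 45.326969146728516), (169.20120239257812, 49.92170333862305), 86.79621887207031)
scene square 213 [0.549  0.0747] 0.020805584266781807 0.19714362192792256 [0.552  0.0737]
scene round 184 [ 0.5425 -0.0021] 0.01995663344860077 0.2208466575343036 [ 0.547  -0.0019]
scene can 302 [ 0.5442 -0.0761] 0.024567143991589546 0.2069532822468521 [ 0.5473 -0.077 ]
handle 894 ((647.1509399414062, -24.403701782226562), (154.86459350585938, 32.518775939941406), 89.82213592529297) 0.13408644662988256
drip_mat 0.64 ((503.7364196777344, 316.2335205078125), (124.56755065917969, 273.5082092285156), 86.8250732421875)
iron_rest 0.68 ((482.03912353515625, -323.82598876953125), (150.47401428222656, 272.4278259277344), 85.51366424560547)
tray 0.66 ((615.1386108398438, -1.87152099609375), (305.4630126953125, 262.96990966796875), 87.28929138183594)
square_bottle_center 0.91 ((565.2933349609375, 70.17205047607422), (63.60264205932617, 251.19015502929688), 73.8663330078125)
clothes_brush_center 0.93 ((399.4990234375, 69.849365234375), (39.88315200805664, 94.08149719238281), 62.179054260253906)
```

```bash
python3 -m inch '-1 0 0 -10 6.8;-1 0 0 -10 6.8;-1 0 0 -10 6.8;-1 0 0 -10 6.8;-1 0 0 -10 6.8;-1 0 0 -10 6.8;-1 0 0 -10 6.8;-1 0 0 -10 6.8;-1 0 0 -10 6.8;-1 0 0 -10 6.8' && python3 -m inch '-1 -35 20 0 0;-1 -35 20 0 0;-1 -35 20 0 0;-1 -35 20 0 0;-1 -35 20 0 0;-1 -35 20 0 0;-1 -35 20 0 0;-1 -35 20 0 0;-1 -35 20 0 0;-1 -35 20 0 0;-1 -35 20 0 0;-1 -35 20 0 0' && python3 -m inch '-1 -20 20 0 0;-1 -20 20 0 0;-1 -20 20 0 0;-1 0 20 0 0;-1 0 0 0 0'
cat > w.py <<'E'
from h import *
import sys
np.set_printoptions(precision=4,suppress=True)
s=manip.sense(); f=manip.grab_frame("wrist"); T=T_of(f,s); P=cloud(f,T); save(f,sys.argv[1]+".png")
print(s["clock"],s["tcp_pos"],R.from_rotvec(s["tool_rot"]).as_matrix()[:,1])
for a in sys.argv[2:]:
    x,y,z=map(float,a.split(","))
    m=(np.hypot(P[:,0]-x,P[:,1]-y)<.045)&(abs(P[:,2]-z)<.008)
    q=P[m][:,:2].astype(np.float32)
    if len(q)>4: c,rad=cv2.minEnclosingCircle(q); print(a,len(q),np.array(c),rad,np.median(P[m][:,2]))
E
python3 w.py w1 .545,.0755,.198 .541,-.001,.222 .54,-.0755,.208
```

```text
clock: 2.53
tcp_pos: [0.2257, 0.5559, 0.3191]
tool_rot: [-2.23, -2.213, -0.0]
contact_force: [-0.1, -0.1, 0.3]
grip_width: 0.0929
finger_force: 0.0
clock: 3.53
tcp_pos: [0.4656, 0.1336, 0.319]
tool_rot: [2.223, 2.219, 0.001]
contact_force: [0.6, 0.7, 0.4]
grip_width: 0.093
finger_force: 0.0
clock: 3.95
tcp_pos: [0.5469, 0.0737, 0.3175]
tool_rot: [-2.226, -2.216, 0.001]
contact_force: [0.1, -0.5, -0.5]
grip_width: 0.093
finger_force: 0.0
3.95 [0.5469 0.0737 0.3175] [ 1.     -0.0047 -0.0007]
.545,.0755,.198 1953 [0.5464 0.0764] 0.020147716626524925 0.19703039104072645
.541,-.001,.222 1150 [0.5417 0.0007] 0.017753474414348602 0.22093557396701746
.54,-.0755,.208 1888 [ 0.541  -0.0746] 0.023910174146294594 0.20685737982049265
```

```bash
python3 -m inch '-1 2.5 0 20 0;-1 0 0 25 0;-1 0 0 25 0;-1 0 0 25 0;-1 0 0 20 0;-1 0 0 20 0;-1 0 0 10 0;-1 0 0 8 0;-1 0 0 0 0' && python3 -m inch '1 0 0 0 0;1 0 0 0 0;1 0 0 0 0;1 0 0 0 0;1 0 0 0 0;1 0 0 0 0;1 0 0 0 0;1 0 0 0 0' 30
```

```text
clock: 4.75
tcp_pos: [0.5438, 0.0782, 0.1644]
tool_rot: [-2.222, -2.219, 0.002]
contact_force: [-0.2, 0.1, 0.0]
grip_width: 0.093
finger_force: 0.0
clock: 5.42
tcp_pos: [0.5449, 0.0778, 0.1657]
tool_rot: [2.224, 2.219, -0.0]
contact_force: [0.2, -0.3, -0.1]
grip_width: 0.0446
finger_force: 0.0
```

```bash
python3 - <<'E'
from h import *
s=manip.sense(); print(s["tcp_pos"],s["grip_width"],s["finger_force"],s["contact_force"])
E
```

```text
[0.54490595 0.07778517 0.16566607] 0.04461676430299879 0.0 [ 0.1955512  -0.27148084 -0.14600819]
```

```bash
python3 -m inch '1 0 0 0 0;1 0 0 0 0;1 0 0 0 0;1 0 0 0 0;1 0 0 -5 0;1 0 0 -10 0;1 0 0 -15 0;1 0 0 -20 0;1 0 0 -20 0;1 0 0 -10 0' && python3 -m inch '1 10 2 0 0;1 20 4 0 0;1 30 6 0 0;1 30 6 0 0;1 30 6 0 0;1 30 6 0 0;1 30 6 0 0;1 28 5 0 0;1 20 3 0 0;1 10 2 0 0;1 0 0 0 0;1 0 0 0 0'; python3 w.py w2
```

```text
clock: 6.25
tcp_pos: [0.5458, 0.0779, 0.2491]
tool_rot: [2.222, 2.218, 0.004]
contact_force: [0.9, -0.8, -2.3]
grip_width: 0.0392
finger_force: 30.0
clock: 7.25
tcp_pos: [0.5908, 0.3156, 0.2444]
tool_rot: [-2.222, -2.22, 0.003]
contact_force: [0.3, -0.2, -3.7]
grip_width: 0.0397
finger_force: 30.0
7.25 [0.5908 0.3156 0.2444] [ 1.     -0.001  -0.0015]
```

View pics/w2.png

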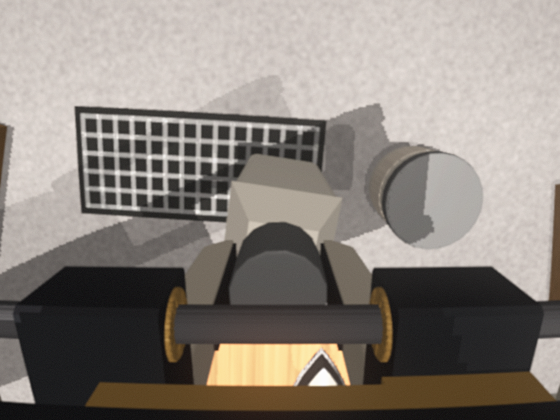

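The wrist view shows the square bottle hanging straight over the mat's far end. The mat's visible corners are at (77,107), (325,122) and (82,213), and I'll place them in the world frame.

```bash
python3 - <<'E'
from h import *
s=manip.sense(); f=manip.grab_frame("wrist"); T=T_of(f,s)
for p in((77,107),(325,122),(82,213),(228,221)): print(at_z(f,T,p,.006))
t=manip.grab_frame("top");T=T_of(t)
for p in((127,186),(172,188),(116,290),(161,293)): print("top",at_z(t,T,p,.006))
E
```

```text
[0.37691667 0.38683452 0.006     ]
[0.64146256 0.36854611 0.006     ]
[0.36723406 0.2688622  0.006     ]
[0.53512018 0.25928828 0.006     ]
top [0.63654196 0.36603344 0.006     ]
top [0.63096411 0.24898122 0.006     ]
top [0.37206713 0.38148057 0.006     ]
top [0.36516186 0.26810861 0.006     ]
```

```bash
python3 -m inch '1 0 0 10 0;1 0 0 20 0;1 0 0 20 0;1 0 0 15 0;1 0 0 10 0;1 0 0 4 0;1 0 0 2 0;1 0 0 1 0;1 0 0 0.5 0;1 0 0 0 0' && python3 -m inch '-0.33 0 0 0 0;-0.33 0 0 0 0;-0.33 0 0 0 0;-0.33 0 0 0 0;-0.33 0 0 0 0;-0.33 0 0 -10 0;-0.33 0 0 -20 0;-0.33 0 0 -30 0;-0.33 0 0 -20 0;-0.33 0 0 0 0'
```

```text
clock: 8.23
tcp_pos: [0.5919, 0.316, 0.1643]
tool_rot: [2.223, 2.219, 0.003]
contact_force: [1.1, -1.0, -3.4]
grip_width: 0.0393
finger_force: 30.0
clock: 9.07
tcp_pos: [0.5937, 0.3168, 0.2508]
tool_rot: [2.221, 2.217, 0.014]
contact_force: [0.5, 0.1, 1.8]
grip_width: 0.0621
finger_force: 0.0
```

```bash
python3 -m inch '-0.33 0 0 -20 0;-0.33 -20 -3 -10 0;-1 -30 -5 0 0;-1 -34 -5.5 0 0;-1 -35 -6 0 0;-1 -35 -6 0 0;-1 -35 -6 0 0;-1 -35 -6 0 0;-1 -34 -5.5 0 0;-1 -30 -5 0 0;-1 -20 -3 0 0;-1 -5.5 0 0 0' && python3 w.py w3 .541,0,.221 .54,-.0755,.208
```

```text
clock: 10.07
tcp_pos: [0.5392, -0.0007, 0.2736]
tool_rot: [2.226, 2.215, -0.001]
contact_force: [0.5, 0.6, -0.3]
grip_width: 0.0926
finger_force: 0.0
10.0667 [ 0.5392 -0.0007  0.2736] [ 1.     -0.0048  0.0004]
.541,0,.221 2613 [0.5417 0.    ] 0.018183087930083275 0.22102312413695224
.54,-.0755,.208 907 [ 0.5406 -0.0747] 0.024055134505033493 0.20636035492574378
```

```bash
python3 -m inch '-1 0 1 10 0;-1 0 0 20 0;-1 0 0 25 0;-1 0 0 15 0;-1 0 0 10 0;-1 0 0 5 0;-1 0 0 0 0' && python3 -m inch '1 0 0 0 0;1 0 0 0 0;1 0 0 0 0;1 0 0 0 0;1 0 0 0 0;1 0 0 0 0;1 0 0 0 0;1 0 0 0 0;1 0 0 0 0;1 0 0 0 0;1 0 0 0 0;1 0 0 0 0' 30 && python3 -m inch '1 0 0 -5 0;1 0 0 -10 0;1 0 0 -15 0;1 0 0 -20 0;1 0 0 -20 0;1 0 0 -10 0;1 0 0 0 0'
```

```text
clock: 10.7
tcp_pos: [0.5402, 0.0034, 0.1867]
tool_rot: [-2.221, -2.219, 0.002]
contact_force: [0.8, -0.3, -0.3]
grip_width: 0.0928
finger_force: 0.0
clock: 11.7
tcp_pos: [0.5408, 0.0023, 0.1881]
tool_rot: [2.223, 2.219, 0.0]
contact_force: [0.4, 0.1, -0.9]
grip_width: 0.0356
finger_force: 30.0
clock: 12.28
tcp_pos: [0.5422, 0.0022, 0.2718]
tool_rot: [2.221, 2.217, 0.005]
contact_force: [0.2, 0.2, -1.6]
grip_width: 0.0356
finger_force: 30.0
```

```bash
python3 -m inch '1 10 -4 0 0;1 20 -8 0 0;1 30 -11 0 0;1 34 -13 0 0;1 35 -13 0 0;1 35 -13 0 0;1 35 -13 0 0;1 35 -13 0 0;1 34 -12 0 0;1 30 -11 0 0;1 16 -6 0 0;1 8 -3 0 0' && python3 -m inch '1 0 0 0 0;1 0 0 10 0;1 0 0 20 0;1 0 0 20 0;1 0 0 15 0;1 0 0 10 0;1 0 0 4 0;1 0 0 2 0;1 0 0 1 0;1 0 0 0.5 0;1 0 0 0 0' && python3 -m inch '-0.33 0 0 0 0;-0.33 0 0 0 0;-0.33 0 0 0 0;-0.33 0 0 0 0;-0.33 0 0 0 0;-0.33 0 0 -10 0;-0.33 0 0 -20 0;-0.33 0 0 -30 0;-0.33 0 0 -20 0;-0.33 0 0 0 0'
```

```text
clock: 13.28
tcp_pos: [0.4187, 0.3268, 0.2661]
tool_rot: [-2.219, -2.222, 0.005]
contact_force: [0.5, 0.3, -3.2]
grip_width: 0.0355
finger_force: 30.0
clock: 14.2
tcp_pos: [0.4219, 0.3247, 0.1865]
tool_rot: [2.223, 2.219, 0.002]
contact_force: [0.4, 0.0, -3.0]
grip_width: 0.0355
finger_force: 30.0
clock: 15.03
tcp_pos: [0.4233, 0.3259, 0.2722]
tool_rot: [2.222, 2.218, 0.014]
contact_force: [0.6, 0.2, 0.4]
grip_width: 0.0619
finger_force: 0.0
```

```bash
python3 -m inch '-0.33 -20 6 0 0;-1 -35 10 0 0;-1 -38 12 0 0;-1 -39 12 0 0;-1 -39 12 0 0;-1 -39 12 0 0;-1 -39 12 0 0;-1 -39 12 0 0;-1 -38 12 0 0;-1 -35 10 0 0;-1 -26 7 0 0;-1 -10 2 0 0' && python3 -m inch '-1 0 0 0 0' && python3 w.py w4 .54,-.0755,.207
```

```text
clock: 16.03
tcp_pos: [0.5399, -0.0764, 0.2653]
tool_rot: [2.227, 2.216, -0.002]
contact_force: [0.4, 0.3, -0.5]
grip_width: 0.0928
finger_force: 0.0
clock: 16.12
tcp_pos: [0.5396, -0.0748, 0.2653]
tool_rot: [-2.227, -2.216, 0.001]
contact_force: [0.8, 1.1, 0.6]
grip_width: 0.0932
finger_force: 0.0
16.1167 [ 0.5396 -0.0748  0.2653] [ 1.     -0.005  -0.0008]
.54,-.0755,.207 4281 [ 0.5408 -0.0752] 0.024078303948044777 0.20693950648051168
```

```bash
python3 -m inch '-1 0 0.5 10 0;-1 0 0 20 0;-1 0 0 25 0;-1 0 0 20 0;-1 0 0 12 0;-1 0 0 8 0;-1 0 0 0 0' && python3 -m inch '1 0 0 0 0;1 0 0 0 0;1 0 0 0 0;1 0 0 0 0;1 0 0 0 0;1 0 0 0 0;1 0 0 0 0;1 0 0 0 0;1 0 0 0 0;1 0 0 0 0;1 0 0 0 0' 30 && python3 -m inch '1 0 0 -5 0;1 0 0 -10 0;1 0 0 -15 0;1 0 0 -20 0;1 0 0 -20 0;1 0 0 -10 0;1 0 0 0 0' && python3 -m inch '1 15 -5 0 0;1 30 -10 0 0;1 38 -10 0 0;1 40 -9 0 0;1 40 0 0 0;1 40 0 0 0;1 40 0 0 0;1 40 0 0 0;1 38 0 0 0;1 34 0 0 0;1 24 0 0 0;1 15 0 0 0'
```

```text
clock: 16.75
tcp_pos: [0.5389, -0.0713, 0.1686]
tool_rot: [-2.22, -2.219, 0.002]
contact_force: [0.1, 0.1, 0.9]
grip_width: 0.0932
finger_force: 0.0
clock: 17.67
tcp_pos: [0.5402, -0.0727, 0.1708]
tool_rot: [2.223, 2.219, 0.0]
contact_force: [0.1, -0.2, 1.2]
grip_width: 0.0478
finger_force: 30.0
clock: 18.25
tcp_pos: [0.5416, -0.073, 0.2542]
tool_rot: [2.22, 2.216, 0.004]
contact_force: [0.4, -0.8, -2.3]
grip_width: 0.0479
finger_force: 30.0
clock: 19.25
tcp_pos: [0.5056, 0.324, 0.2488]
tool_rot: [-2.22, -2.221, 0.003]
contact_force: [0.6, -0.6, -4.0]
grip_width: 0.0475
finger_force: 30.0
```

```bash
python3 -m inch '1 0 0 0 0;1 0 0 10 0;1 0 0 20 0;1 0 0 20 0;1 0 0 15 0;1 0 0 10 0;1 0 0 4 0;1 0 0 2 0;1 0 0 1 0;1 0 0 0.5 0;1 0 0 0 0' && python3 -m inch '-0.4 0 0 0 0;-0.4 0 0 0 0;-0.4 0 0 0 0;-0.4 0 0 0 0;-0.4 0 0 0 0;-0.4 0 0 -10 0;-0.4 0 0 -20 0;-0.4 0 0 -30 0;-0.4 0 0 -20 0;-0.4 0 0 0 0'; python3 w.py w5 .5915,.3145,.196 .4215,.3245,.22 .5065,.3195,.206; python3 - <<'E'
from h import *
f=manip.grab_frame("scene"); save(f,"scene1.png")
E
```

```text
clock: 20.17
tcp_pos: [0.5073, 0.3215, 0.169]
tool_rot: [2.223, 2.219, 0.002]
contact_force: [0.4, -1.2, -3.5]
grip_width: 0.0474
finger_force: 30.0
clock: 21.0
tcp_pos: [0.5091, 0.3226, 0.2552]
tool_rot: [2.221, 2.218, 0.014]
contact_force: [-0.4, -0.2, 1.6]
grip_width: 0.0654
finger_force: 0.0
21.0 [0.5091 0.3226 0.2552] [ 1.     -0.0018  0.0082]
.5915,.3145,.196 2872 [0.5936 0.3147] 0.02039840631186962 0.19505904973542026
.4215,.3245,.22 2958 [0.4234 0.3226] 0.018269198015332222 0.2189747247877144
.5065,.3195,.206 4516 [0.508  0.3194] 0.024049954488873482 0.20495503950386942
```

View pics/scene1.png

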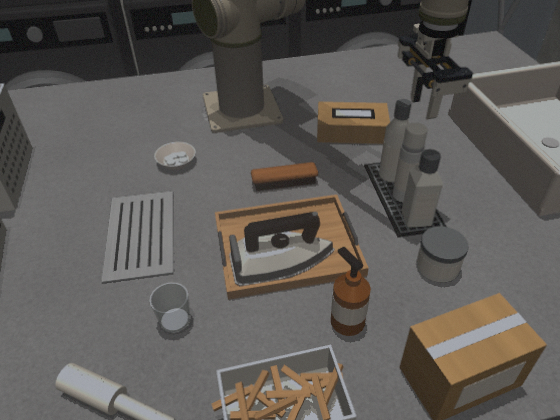

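The three containers stand on the mat: caps at (402,110), (412,135) and (430,162), at the expected heights. The iron is now free. I'll move over its handle and check it from there.

```bash
python3 -m inch '-0.4 -15 0 -10 0;-0.4 -28 0 -10 0;-1 -32 10 0 0;-1 -32 15 0 0;-1 -32 17 0 0;-1 -32 17 0 0;-1 -32 17 0 0;-1 -32 17 0 0;-1 -32 17 0 0;-1 -32 14 0 0;-1 -29 9 0 0;-1 -15 3 0 0' && python3 -m inch '-1 0 0 0 0;-1 0 0 0 0' && python3 - <<'E'
from h import *
np.set_printoptions(precision=4,suppress=True)
s=manip.sense(); f=manip.grab_frame("wrist"); T=T_of(f,s); save(f,"w6.png"); P=cloud(f,T)
print(s["tcp_pos"])
m=(abs(P[:,0]-.643)<.04)&(abs(P[:,1]+.023)<.13)&(abs(P[:,2]-.126)<.012)
print(m.sum(),cv2.minAreaRect(P[m][:,:2].astype(np.float32)*1000),np.median(P[m],0))
m=(abs(P[:,0]-.643)<.09)&(abs(P[:,1]+.023)<.16)&(P[:,2]>.032)
q=P[m];print(cv2.minAreaRect(q[:,:2].astype(np.float32)*1000))
print(manip.spot_point("iron_center",f)[:1],[at_z(f,T,d["pixel"],.069) for d in manip.spot_point("iron_center",f)[:1]])
E
```

```text
clock: 22.1
tcp_pos: [0.6418, -0.0262, 0.2665]
tool_rot: [-2.226, -2.215, 0.004]
contact_force: [1.0, -0.2, 0.0]
grip_width: 0.093
finger_force: 0.0
clock: 22.27
tcp_pos: [0.6414, -0.0226, 0.2672]
tool_rot: [-2.224, -2.216, 0.002]
contact_force: [0.1, 0.9, 0.0]
grip_width: 0.0928
finger_force: 0.0
[ 0.6414 -0.0226  0.2672]
5996 ((643.5474243164062, -22.035751342773438), (153.13975524902344, 30.055259704589844), 89.68309020996094) [ 0.6436 -0.0141  0.1279]
((636.732666015625, -36.44390869140625), (248.87794494628906, 132.59474182128906), 81.25859069824219)
[] []
```

View pics/w6.png

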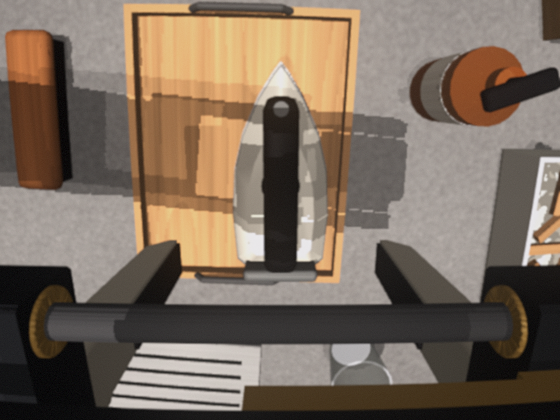

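The wrist view shows the handle from (280,100) to (280,268), lying along tray y between the open fingers. The soap pump at (490,85) is clear of the gripper. Going down to grasp.

```bash
python3 -m inch '-1 1 1.5 15 0;-1 0 0 30 0;-1 0 0 30 0;-1 0 0 30 0;-1 0 0 25 0;-1 0 0 18 0;-1 0 0 12 0;-1 0 0 8 0;-1 0 0 0 0' && python3 -m inch '1 0 0 0 0;1 0 0 0 0;1 0 0 0 0;1 0 0 0 0;1 0 0 0 0;1 0 0 0 0;1 0 0 0 0;1 0 0 0 0;1 0 0 0 0;1 0 0 0 0;1 0 0 0 0;1 0 0 0 0' 50 && python3 -m inch '1 0 0 -2 0;1 0 0 -5 0;1 0 0 -10 0;1 0 0 -20 0;1 0 0 -20 0;1 0 0 -20 0;1 0 0 -10 0;1 0 0 -3 0;1 0 0 0 0;1 0 0 0 0'
```

```text
clock: 23.17
tcp_pos: [0.6427, -0.0199, 0.0986]
tool_rot: [-2.221, -2.219, 0.002]
contact_force: [-0.5, -0.6, -0.3]
grip_width: 0.0928
finger_force: 0.0
clock: 24.17
tcp_pos: [0.6435, -0.0209, 0.1001]
tool_rot: [-2.223, -2.219, 0.0]
contact_force: [-1.5, -1.1, 0.7]
grip_width: 0.03
finger_force: 50.0
clock: 25.0
tcp_pos: [0.6431, -0.0208, 0.1889]
tool_rot: [-2.223, -2.218, 0.002]
contact_force: [0.6, 0.3, -8.7]
grip_width: 0.0295
finger_force: 50.0
```

```bash
python3 -m inch '1 -10 -6 0 0;1 -20 -12 0 0;1 -30 -17 0 0;1 -34 -18 0 0;1 -34 -18 0 0;1 -34 -18 0 0;1 -34 -18 0 0;1 -34 -18 0 0;1 -30 -17 0 0;1 -22 -12 0 0;1 -14 -7 0 0;1 -6 -3 0 0' && python3 -m inch '1 0 0 0 -2;1 0 0 0 -5;1 0 0 0 -7;1 0 0 0 -7;1 0 0 0 -7;1 0 0 0 -7;1 0 0 0 -7;1 0 0 0 -7;1 0 0 0 -7;1 0 0 0 -7;1 0 0 0 -7;1 0 0 0 -7' && python3 -m inch '1 0 0 0 -5;1 0 0 0 -3;1 0 0 0 -1;1 0 0 0 0;1 0 0 0 0' && python3 w.py w7
python3 - <<'E'
from h import *
np.set_printoptions(precision=4,suppress=True)
f=manip.grab_frame("top"); T=T_of(f); P=cloud(f,T); save(f,"top1.png")
m=(abs(P[:,0]-.479)<.09)&(abs(P[:,1]+.3235)<.06)&(abs(P[:,2]-.1)>.0)&(P[:,2]>.09)&(P[:,2]<.16)
print(m.sum(),cv2.minAreaRect(P[m][:,:2].astype(np.float32)*1000))
E
```

```text
clock: 26.0
tcp_pos: [0.4765, -0.3247, 0.1885]
tool_rot: [-2.225, -2.214, 0.002]
contact_force: [0.3, 0.6, -7.1]
grip_width: 0.0298
finger_force: 50.0
clock: 27.0
tcp_pos: [0.4787, -0.3215, 0.1888]
tool_rot: [-0.348, -3.121, -0.002]
contact_force: [1.3, 0.4, -7.9]
grip_width: 0.0296
finger_force: 50.0
clock: 27.42
tcp_pos: [0.479, -0.3221, 0.1895]
tool_rot: [-0.115, -3.139, -0.001]
contact_force: [-0.2, 0.7, -8.2]
grip_width: 0.0296
finger_force: 50.0
27.4167 [ 0.479  -0.3221  0.1895] [0.073  0.9973 0.0007]
1122 ((479.5008239746094, -324.0343933105469), (107.5650634765625, 178.86996459960938), 89.7151870727539)
```

View pics/w7.png

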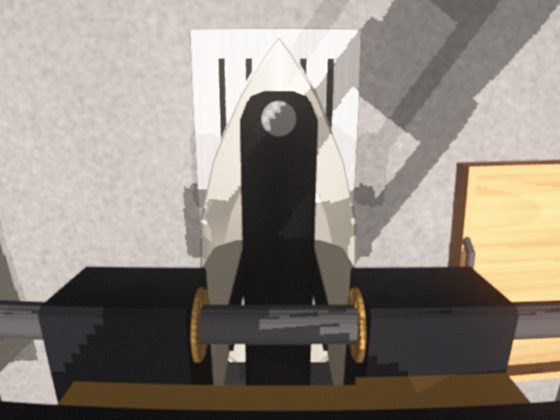

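View pics/top1.png

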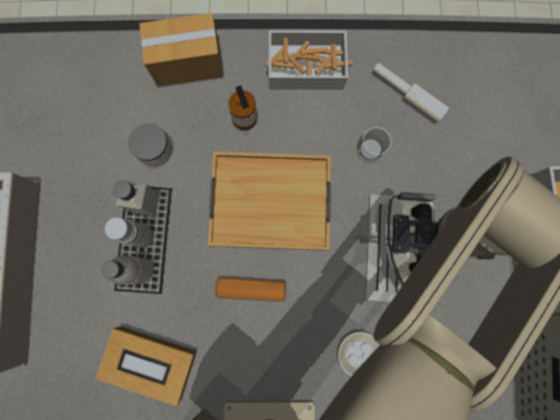

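In the wrist view the iron (nose at (278,40)) lies over the rest and squarely along it; the rest's near corners are at (192,30) and (360,29). I'll check centring from those corners.

```bash
python3 - <<'E'
from h import *
np.set_printoptions(precision=4,suppress=True)
s=manip.sense(); f=manip.grab_frame("wrist"); T=T_of(f,s)
a,b=[at_z(f,T,p,.008)[:2] for p in((192,30),(360,29))]
e=(b-a)/np.linalg.norm(b-a); d=np.array([e[1],-e[0]]); 
print(s["tcp_pos"],a,b,np.linalg.norm(b-a),np.degrees(np.arctan2(*d[::-1])),(a+b)/2+d*.135,R.from_rotvec(s["tool_rot"]).as_matrix()[:,0])
E
```

```text
[ 0.4791 -0.3224  0.1898] [ 0.34   -0.3858] [ 0.3499 -0.2404] 0.14565773066709442 -3.8866776272033743 [ 0.4797 -0.3222] [-0.9973  0.0728  0.0004]
```

```bash
python3 -m inch '1 0 0 10 0;1 0 0 20 0;1 0 0 25 0;1 0 0 17 0;1 0 0 9 0;1 0 0 4 0;1 0 0 2 0;1 0 0 1 0;1 0 0 1 0;1 0 0 0.5 0;1 0 0 0 0;1 0 0 0 0'
```

```text
clock: 28.57
tcp_pos: [0.4795, -0.3229, 0.1014]
tool_rot: [0.113, 3.139, -0.001]
contact_force: [0.5, 0.3, -6.5]
grip_width: 0.0299
finger_force: 50.0
```

```bash
python3 -m inch '1 0 0 0.5 0;1 0 0 0.5 0;1 0 0 0 0;1 0 0 0 0'; python3 -m inch '1 0 0 0.5 0;1 0 0 0.5 0;1 0 0 0 0;1 0 0 0 0'
```

```text
clock: 28.9
tcp_pos: [0.4794, -0.3227, 0.1]
tool_rot: [0.112, 3.139, -0.001]
contact_force: [1.4, 0.1, -4.9]
grip_width: 0.0298
finger_force: 50.0
clock: 29.23
tcp_pos: [0.4795, -0.3229, 0.0999]
tool_rot: [0.113, 3.139, -0.001]
contact_force: [-3.8, 0.3, 6.0]
grip_width: 0.0301
finger_force: 50.0
```

```bash
python3 -m inch '1 0 0 -0.5 0;-1 0 0 0 0;-1 0 0 0 0;-1 0 0 0 0;-1 0 0 0 0;-1 0 0 0 0;-1 0 0 0 0' && python3 -m inch '-1 0 0 -10 0;-1 0 0 -20 0;-1 0 0 -30 0;-1 0 0 -35 0;-1 0 0 -35 0;-1 0 0 -30 0;-1 0 0 -9 0' && python3 -m inch '-1 0 0 0 7;-1 0 0 0 7;-1 0 0 0 7;-1 0 0 0 7;-1 0 0 0 7;-1 0 0 0 7;-1 0 0 0 7;-1 0 0 0 7;-1 0 0 0 7;-1 0 0 0 7;-1 0 0 0 7;-1 0 0 0 7' && python3 -m inch '-1 0 0 0 2;-1 0 0 0 0;-1 0 0 0 0' && python3 w.py w8
python3 - <<'E'
from h import *
f=manip.grab_frame("scene"); T=T_of(f); P=cloud(f,T); save(f,"scene2.png")
m=(abs(P[:,0]-.479)<.09)&(abs(P[:,1]+.3235)<.06)&(P[:,2]>.115)&(P[:,2]<.14)
print(m.sum(),cv2.minAreaRect(P[m][:,:2].astype(np.float32)*1000))
E
```

```text
clock: 29.82
tcp_pos: [0.4792, -0.3226, 0.0991]
tool_rot: [0.112, 3.139, -0.0]
contact_force: [0.3, -0.6, 0.3]
grip_width: 0.0647
finger_force: 0.0
clock: 30.4
tcp_pos: [0.4809, -0.3239, 0.2756]
tool_rot: [0.112, 3.132, -0.009]
contact_force: [0.1, -0.6, 1.3]
grip_width: 0.0932
finger_force: 0.0
clock: 31.4
tcp_pos: [0.479, -0.3224, 0.2681]
tool_rot: [-2.191, -2.251, 0.0]
contact_force: [0.8, -0.2, 0.5]
grip_width: 0.0933
finger_force: 0.0
clock: 31.65
tcp_pos: [0.4791, -0.3224, 0.2681]
tool_rot: [-2.221, -2.221, 0.0]
contact_force: [0.4, 0.7, 0.3]
grip_width: 0.0932
finger_force: 0.0
31.65 [ 0.4791 -0.3224  0.2681] [ 1.      0.     -0.0002]
728 ((484.263916015625, -323.4098815917969), (30.382143020629883, 158.88885498046875), 85.95903015136719)
```

View pics/scene2.png

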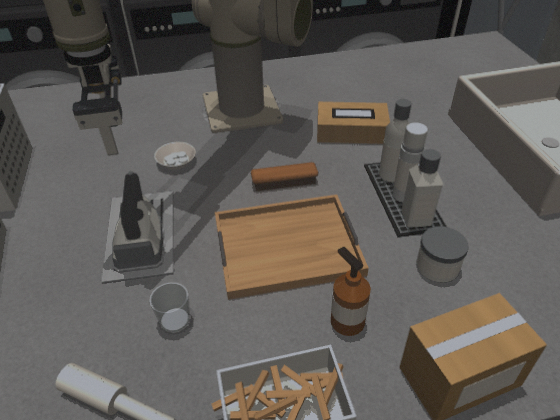

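The iron lies centred on the rest, at (135,225). Now I return the containers, can first.

```bash
python3 -m inch '-0.4 20 0 -10 0;-0.4 36 0 0 0;-0.4 39 4 0 0;-0.4 39 4 0 0;-0.4 39 4 0 0;-0.4 39 4 0 0;-0.4 39 4 0 0;-0.4 39 4 0 0;-0.4 39 4 0 0;-0.4 39 0 0 0;-0.4 39 0 0 0;-0.4 39 0 0 0' && python3 -m inch '-0.4 39 0 0 0;-0.4 39 0 0 0;-0.4 39 0 0 0;-0.4 36 0 0 0;-0.4 26 0 0 0;-0.4 17 0 0 0;-0.4 0 0 0 0;-0.4 0 0 0 0' && python3 w.py w9 .5936,.3147,.195 .4234,.3226,.219 .508,.3194,.205
```

```text
clock: 32.75
tcp_pos: [0.5076, 0.1253, 0.2783]
tool_rot: [2.222, 2.221, 0.0]
contact_force: [0.9, -0.1, -0.2]
grip_width: 0.0649
finger_force: 0.0
clock: 33.42
tcp_pos: [0.508, 0.32, 0.2778]
tool_rot: [-2.22, -2.222, 0.001]
contact_force: [0.6, 0.2, 1.2]
grip_width: 0.065
finger_force: 0.0
33.4167 [0.508  0.32   0.2778] [ 1.      0.0009 -0.0006]
.5936,.3147,.195 2550 [0.5936 0.3145] 0.020238837227225304 0.19502478542890253
.4234,.3226,.219 2517 [0.4235 0.3227] 0.018408579751849174 0.21894994223150488
.508,.3194,.205 3819 [0.5081 0.3194] 0.024022027850151062 0.20494083840833507
```

```bash
python3 -m inch '-0.4 -0.5 0 15 0;-0.4 0 0 25 0;-0.4 0 0 25 0;-0.4 0 0 20 0;-0.4 0 0 12 0;-0.4 0 0 8 0;-0.4 0 0 5 0;-0.4 0 0 0 0' && python3 -m inch '1 0 0 0 0;1 0 0 0 0;1 0 0 0 0;1 0 0 0 0;1 0 0 0 0;1 0 0 0 0;1 0 0 0 0;1 0 0 0 0' 30 && python3 -m inch '1 0 0 -5 0;1 0 0 -10 0;1 0 0 -15 0;1 0 0 -20 0;1 0 0 -20 0;1 0 0 -10 0;1 0 0 0 0' && python3 -m inch '1 -15 0 0 0;1 -24 0 0 0;1 -34 0 0 0;1 -38 0 0 0;1 -40 0 0 0;1 -40 0 0 0;1 -40 5 0 0;1 -40 7 0 0;1 -40 8 0 0;1 -38 6 0 0;1 -30 5 0 0;1 -15 2 0 0'  && python3 -m inch '1 0 0 0 0;1 0 0 10 0;1 0 0 20 0;1 0 0 20 0;1 0 0 15 0;1 0 0 8 0;1 0 0 3 0;1 0 0 1 0;1 0 0 1 0;1 0 0 0 0;1 0 0 0 0'
```

```text
clock: 34.13
tcp_pos: [0.5084, 0.3183, 0.1679]
tool_rot: [-2.224, -2.219, 0.001]
contact_force: [0.0, -0.1, 0.3]
grip_width: 0.0657
finger_force: 0.0
clock: 34.8
tcp_pos: [0.5087, 0.3193, 0.1694]
tool_rot: [2.223, 2.219, 0.002]
contact_force: [-1.6, 0.0, 6.2]
grip_width: 0.0478
finger_force: 30.0
clock: 35.38
tcp_pos: [0.5097, 0.3196, 0.2518]
tool_rot: [2.222, 2.218, 0.008]
contact_force: [-0.5, -0.3, -2.0]
grip_width: 0.0476
finger_force: 30.0
clock: 36.38
tcp_pos: [0.5395, -0.0794, 0.2461]
tool_rot: [-2.226, -2.215, 0.004]
contact_force: [0.1, 0.1, -2.9]
grip_width: 0.0476
finger_force: 30.0
clock: 37.3
tcp_pos: [0.5397, -0.0742, 0.1708]
tool_rot: [-2.221, -2.22, 0.002]
contact_force: [-5.7, 1.0, 7.9]
grip_width: 0.0475
finger_force: 30.1
```

```bash
python3 -m inch '1 0 0 -0.5 0;1 0 0 0 0;-1 0 0 0 0;-1 0 0 0 0;-1 0 0 0 0;-1 0 0 0 0;-1 0 0 0 0;-1 0 0 -10 0;-1 0 0 -25 0;-1 0 0 -35 0;-1 0 0 -25 0' && python3 -m inch '-1 0 0 0 0;-1 0 0 0 0' && python3 w.py w10 .54,-.0755,.207
```

```text
clock: 38.22
tcp_pos: [0.5408, -0.0753, 0.2687]
tool_rot: [2.223, 2.218, 0.001]
contact_force: [0.7, 0.6, 1.3]
grip_width: 0.0931
finger_force: 0.0
clock: 38.38
tcp_pos: [0.542, -0.0755, 0.2687]
tool_rot: [2.22, 2.216, 0.004]
contact_force: [-0.7, 0.5, -0.1]
grip_width: 0.0935
finger_force: 0.0
38.3833 [ 0.542  -0.0755  0.2687] [ 1.     -0.0018  0.005 ]
.54,-.0755,.207 4194 [ 0.5395 -0.0741] 0.024073081091046333 0.2069559587145181
```

```bash
python3 -m inch '-0.33 20 -6 0 0;-0.33 35 -10 0 0;-0.33 38 -12 0 0;-0.33 39 -12 0 0;-0.33 39 -12 0 0;-0.33 39 -12 0 0;-0.33 39 -12 0 0;-0.33 39 -12 0 0;-0.33 38 -11.5 0 0;-0.33 35 -10 0 0;-0.33 26 -6 0 0;-0.33 11 -2 0 0' && python3 -m inch '-0.33 0 0 0 0;-0.33 0 0 0 0' && python3 w.py w11 .4234,.3226,.219
```

```text
clock: 39.43
tcp_pos: [0.4216, 0.3257, 0.2638]
tool_rot: [-2.219, -2.222, 0.004]
contact_force: [0.6, 0.1, 0.4]
grip_width: 0.0612
finger_force: 0.0
clock: 39.6
tcp_pos: [0.4235, 0.3225, 0.2644]
tool_rot: [2.222, 2.221, -0.004]
contact_force: [0.2, 0.1, -0.6]
grip_width: 0.062
finger_force: 0.0
39.6 [0.4235 0.3225 0.2644] [ 1.     -0.0006 -0.0016]
.4234,.3226,.219 2777 [0.4229 0.3228] 0.01803484931588173 0.21901609903964583
```

```bash
python3 -m inch '-0.33 0 0 10 0;-0.33 0 0 20 0;-0.33 0 0 20 0;-0.33 0 0 14 0;-0.33 0 0 9 0;-0.33 0 0 5 0;-0.33 0 0 0 0' && python3 -m inch '1 0 0 0 0;1 0 0 0 0;1 0 0 0 0;1 0 0 0 0;1 0 0 0 0;1 0 0 0 0;1 0 0 0 0;1 0 0 0 0;1 0 0 0 0' 30 && python3 -m inch '1 0 0 -5 0;1 0 0 -10 0;1 0 0 -15 0;1 0 0 -20 0;1 0 0 -20 0;1 0 0 -10 0;1 0 0 0 0' && python3 -m inch '1 -10 4 0 0;1 -20 8 0 0;1 -30 11 0 0;1 -34 13 0 0;1 -35 13 0 0;1 -35 13 0 0;1 -35 13 0 0;1 -35 12 0 0;1 -34 12 0 0;1 -30 10 0 0;1 -16 6 0 0;1 -8.5 3 0 0'  && python3 -m inch '1 0 0 0 0;1 0 0 10 0;1 0 0 20 0;1 0 0 20 0;1 0 0 15 0;1 0 0 8 0;1 0 0 3 0;1 0 0 1 0;1 0 0 0.5 0;1 0 0 0 0;1 0 0 0 0'
```

```text
clock: 40.23
tcp_pos: [0.4236, 0.3219, 0.1863]
tool_rot: [-2.225, -2.218, 0.003]
contact_force: [1.1, 0.1, -0.8]
grip_width: 0.0619
finger_force: 0.0
clock: 40.98
tcp_pos: [0.4239, 0.3234, 0.1884]
tool_rot: [-2.223, -2.22, -0.001]
contact_force: [-2.3, 0.4, 4.9]
grip_width: 0.0353
finger_force: 30.0
clock: 41.57
tcp_pos: [0.4251, 0.3238, 0.2709]
tool_rot: [2.223, 2.219, 0.008]
contact_force: [1.1, -0.0, -2.9]
grip_width: 0.0357
finger_force: 30.0
clock: 42.57
tcp_pos: [0.5407, -0.003, 0.2653]
tool_rot: [-2.226, -2.215, 0.004]
contact_force: [0.1, 0.6, -3.6]
grip_width: 0.0351
finger_force: 30.0
clock: 43.48
tcp_pos: [0.5416, 0.0006, 0.1906]
tool_rot: [2.223, 2.219, 0.001]
contact_force: [-0.5, 0.3, -3.1]
grip_width: 0.0356
finger_force: 30.0
```

```bash
python3 -m inch '1 0 0 0.5 0;1 0 0 0.3 0;1 0 0 0 0;1 0 0 0 0'
```

```text
clock: 43.82
tcp_pos: [0.5416, 0.0003, 0.1899]
tool_rot: [2.223, 2.219, 0.001]
contact_force: [-0.7, -0.6, 0.9]
grip_width: 0.0358
finger_force: 30.0
```

```bash
python3 -m inch '-1 0 0 0 0;-1 0 0 0 0;-1 0 0 0 0;-1 0 0 0 0;-1 0 0 0 0;-1 0 0 -10 0;-1 0 0 -25 0;-1 0 0 -30 0;-1 0 0 -15 0' && python3 -m inch '-1 0 0 0 0;-1 0 0 0 0' && python3 w.py w12 .5417,0,.221 && python3 -m inch '-0.33 20 3 0 0;-0.33 29 5 0 0;-0.33 32 5.5 0 0;-0.33 34 6 0 0;-0.33 34 6 0 0;-0.33 34 6 0 0;-0.33 34 6 0 0;-0.33 33 5.5 0 0;-0.33 29 5 0 0;-0.33 20 3 0 0;-0.33 15 1 0 0;-0.33 0 0 0 0' && python3 -m inch '-0.33 0 0 0 0;-0.33 0 0 0 0' && python3 w.py w13 .5936,.3147,.195
```

```text
clock: 44.57
tcp_pos: [0.5422, 0.0003, 0.2737]
tool_rot: [2.221, 2.217, 0.004]
contact_force: [0.4, -0.0, 0.5]
grip_width: 0.0901
finger_force: 0.0
clock: 44.73
tcp_pos: [0.542, 0.0003, 0.2709]
tool_rot: [2.222, 2.218, 0.003]
contact_force: [0.0, -0.7, -0.1]
grip_width: 0.093
finger_force: 0.0
44.7333 [0.542  0.0003 0.2709] [ 1.     -0.0018  0.0029]
.5417,0,.221 2659 [ 0.5412 -0.0004] 0.01796347089111805 0.22098588622181353
clock: 45.78
tcp_pos: [0.5924, 0.3169, 0.2663]
tool_rot: [-2.218, -2.221, 0.005]
contact_force: [-0.1, 0.1, -1.7]
grip_width: 0.062
finger_force: 0.0
clock: 45.95
tcp_pos: [0.5934, 0.3133, 0.2679]
tool_rot: [-2.223, -2.219, 0.004]
contact_force: [-0.5, 0.3, -0.3]
grip_width: 0.0617
finger_force: 0.0
45.95 [0.5934 0.3133 0.2679] [ 1.     -0.002  -0.0019]
.5936,.3147,.195 2748 [0.5934 0.3148] 0.019990069791674614 0.19502912650580456
```

```bash
python3 -m inch '-0.33 1 0 14 0;-0.33 0 0 22 0;-0.33 0 0 25 0;-0.33 0 0 20 0;-0.33 0 0 12 0;-0.33 0 0 8 0;-0.33 0 0 3 0;-0.33 0 0 0 0' && python3 -m inch '1 0 0 0 0;1 0 0 0 0;1 0 0 0 0;1 0 0 0 0;1 0 0 0 0;1 0 0 0 0;1 0 0 0 0;1 0 0 0 0;1 0 0 0 0' 30 && python3 -m inch '1 0 0 -5 0;1 0 0 -10 0;1 0 0 -15 0;1 0 0 -20 0;1 0 0 -20 0;1 0 0 -10 0;1 0 0 0 0' && python3 -m inch '1 -10 -2 0 0;1 -20 -4 0 0;1 -30 -6 0 0;1 -30 -6 0 0;1 -30 -6 0 0;1 -30 -6 0 0;1 -30 -6 0 0;1 -28 -5 0 0;1 -20 -4 0 0;1 -10 -2 0 0;1 0 0 0 0'  && python3 -m inch '1 0 0 0 0;1 0 0 10 0;1 0 0 20 0;1 0 0 20 0;1 0 0 15 0;1 0 0 8 0;1 0 0 3 0;1 0 0 1 0;1 0 0 0.5 0;1 0 0 0.5 0;1 0 0 0 0;1 0 0 0 0'
```

```text
clock: 46.67
tcp_pos: [0.5938, 0.3149, 0.1651]
tool_rot: [-2.224, -2.219, 0.001]
contact_force: [0.2, -0.3, -0.2]
grip_width: 0.0614
finger_force: 0.0
clock: 47.42
tcp_pos: [0.5942, 0.3155, 0.1665]
tool_rot: [2.223, 2.219, 0.002]
contact_force: [-1.8, -0.7, 6.0]
grip_width: 0.0397
finger_force: 30.0
clock: 48.0
tcp_pos: [0.5952, 0.3158, 0.2492]
tool_rot: [2.222, 2.218, 0.008]
contact_force: [0.9, 0.4, -2.9]
grip_width: 0.0395
finger_force: 30.0
clock: 48.92
tcp_pos: [0.5452, 0.0751, 0.2438]
tool_rot: [-2.226, -2.216, 0.003]
contact_force: [0.1, -0.8, -2.0]
grip_width: 0.0393
finger_force: 30.0
clock: 49.92
tcp_pos: [0.5467, 0.0777, 0.1679]
tool_rot: [2.223, 2.22, 0.001]
contact_force: [-1.6, 1.5, 1.7]
grip_width: 0.0396
finger_force: 30.0
```

```bash
python3 -m inch '-1 0 0 0 0;-1 0 0 0 0;-1 0 0 0 0;-1 0 0 0 0;-1 0 0 0 0;-1 0 0 -10 0;-1 0 0 -25 0;-1 0 0 -35 0;-1 0 0 -35 0;-1 0 0 -30 0;-1 0 0 -15 0;-1 0 0 0 0' && python3 -m inch '-1 0 0 0 0' && python3 w.py w14 .5464,.0764,.197 .541,0,.221 .54,-.0755,.207
python3 - <<'E'
from h import *
np.set_printoptions(precision=4,suppress=True)
f=manip.grab_frame("scene"); save(f,"scene3.png"); T=T_of(f)
for q,z in dict(clothes_brush_center=.02,powder_tub_center=.039,measuring_cup_center=.0375).items():
    for d in manip.spot_point(q,f)[:1]: print(q,at_z(f,T,d["pixel"],z)[:2])
E
```

```text
clock: 50.92
tcp_pos: [0.5483, 0.0774, 0.3237]
tool_rot: [2.219, 2.215, 0.01]
contact_force: [0.1, 0.1, 0.8]
grip_width: 0.0932
finger_force: 0.0
clock: 51.0
tcp_pos: [0.547, 0.0773, 0.3189]
tool_rot: [2.222, 2.218, 0.003]
contact_force: [0.1, 0.2, -0.8]
grip_width: 0.093
finger_force: 0.0
51.0 [0.547  0.0773 0.3189] [ 1.     -0.0019  0.0029]
.5464,.0764,.197 1941 [0.5458 0.0774] 0.020022384822368622 0.19703993726621993
.541,0,.221 993 [0.5415 0.0002] 0.017733944579958916 0.22089809957178008
.54,-.0755,.207 1889 [ 0.5394 -0.0732] 0.024064848199486732 0.20686939357637685
clothes_brush_center [0.3753 0.045 ]
powder_tub_center [0.7363 0.3033]
measuring_cup_center [ 0.7413 -0.2673]
```

View pics/scene3.png

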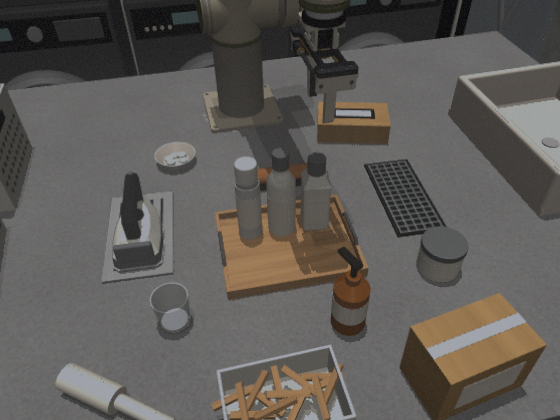

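The containers stand upright in their old places, with caps at (246,165), (281,160) and (317,165), each within 2 mm of its first reading. The iron is on its rest at (135,235) and the robot is clear.

```bash
python3 -c "
from cell import manip
print(manip.close_job())"
```

```text
the job is handed in; nothing more can be done
None
```

I handed the job in at about 51 s: the iron lies flat in the middle of its rest along its length, and the square bottle, round bottle and spray can are upright in the tray within about 2 mm of where they started; the verdict was not shown.

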